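# Key the calibration standard into its nest and latch it

### The job

The round glass calibration standard is sitting cocked on its nest because its lug rides on the rim instead of lying in the slot. Turn it round in the nest until the lug drops into the slot and the standard lies flat and flush, then swing the latch fully closed over the lug. Leave the other things on the bench where they are and let go of everything.

Things in the scene. Friction and masses are not known exactly. Their poses are not given: they have to be found in the camera images.
- fixture: Fixture plate of aluminium, 270 x 250 x 12 mm, fixed to the bench, carrying the black round nest (outer diameter 140 mm, bore diameter 87 mm, 16 mm deep, rim 36 mm above the bench) and the latch. Origin on the bench surface under the nest's axis; z is up; its x axis points from the nest's axis along the middle of the nest's only slot.
- nest (a point): Centre of the nest's mouth, on the nest's axis at rim height; axes as the fixture's. A seated standard has its top face level with this point.
- slot (a point): Middle of the slot at rim height, 60 mm from the nest's axis. The slot is 24 mm wide, cut through the nest's wall from the bore to the outside and 12 mm deep.
- standard_top (a point): Centre of the top face of the standard: a steel cell, 84 mm diameter, 16 mm high, about 0.4 kg, with a gridded glass window in its top and one lug. z is its axis, out of the top face; x points from its axis through its lug. While the lug rides on the rim the cell is tilted by about 0.10 rad, lug side high, its other side in the bore; the nest's bore keeps it roughly centred while it is turned, and it turns either way.
- lug (a point): Middle of the lug's outer end, at its top edge, 60 mm from the standard's axis. The lug is a block 18 mm wide and 9 mm thick that sticks out 18 mm from the cell, its top level with the cell's top face. Riding on the rim its top stands 9 to 11 mm above the rim and can be pushed sideways by a fingertip held 2 to 4 mm above the rim (2 to 5 N); seated in the slot its top is level with the rim.
- latch (a joint): Angle of the latch, a flat steel arm (16 mm wide, 7 mm thick, its underside 2.5 mm above the rim, so that it clears a seated lug but not a riding one) that swings level about a post beside the nest. 0 is fully closed against its stop, with the arm over the middle of the slot; it grows counter-clockwise seen from above as it opens, up to 2.0 rad (arm pointing away from the nest). Light friction (about 1 N at the knob); it stays where it is left.
- pivot (a point): On the latch's pivot axis, 66 mm along the fixture's x and 62 mm along its y from the nest's axis, at the height of the arm's top (46 mm above the bench); the pivot screw's head stands 6 mm above that.
- latch_knob (a point): Centre of the latch's upright black knob, 12 mm diameter and 24 mm tall, standing on the arm 60 mm from the pivot axis; its foot is 46 mm and its top 70 mm above the bench.
- bush_a: Bystander: small grooved steel bush, 33 mm diameter, 19 mm tall, standing on the fixture plate beside the nest; origin under its centre.
- hexkey: Bystander: hex key 75 mm long and 5 mm thick, lying on the fixture plate beside the nest; origin under the middle of its long leg.
- bush_b: Bystander: second bush like the first, on the bench; origin under its centre.
- caliper: Bystander: caliper, 235 mm long, on the bench.
- micrometer: Bystander: micrometer, about 150 mm long, on the bench.
- plug_gauge: Bystander: plug gauge, 128 mm long, on the bench.
- mouse: Bystander: computer mouse on its pad.
Not all that is in view belongs to the job. What is meant by the part that bears standard_top is not blue or red, and is the smaller of those in its own colour.

How it is judged:
By the outcome, as a careful person would: the job done as asked, in the order asked, and still so for the second after the job is handed in, with the robot touching nothing.
It also fails if it takes over 64 s, if anything falls off the work surface, if the arm or the gripper's body presses on something with over 40 N, if the wrist force passes 120 N, or if a joint passes its speed limit or range.

### The arm

A 6-joint arm with a two-finger parallel gripper is mounted at the origin on the work surface. World frame = base frame: x ahead of the robot, y to its left, z up, the work surface at z = 0. Lengths are in m, angles in degrees, forces in N, time in s.
With the tool pointing down it reaches from about 0.375 to 0.9 m from the base axis. Payload 3.1 kg.
Tool frame: the origin (TCP) lies on the centre line of the jaws, within the pads' length; the fingertips stand 25 mm ahead of it and the grasp point (between the pads) lies 6 mm ahead of it; y points along the fingers, x is the direction in which the jaws open and shut, and the axes are right-handed (so a half turn about y gives the same grasp; the last joint's range is limited). The gripper opens to 87 mm and grips with 3 to 60 N. Pads are 19 mm wide; open, the fingers measure 117 mm over their backs; the gripper's body (75 mm by 190 mm) begins 51 mm behind the grasp point.
Start: joints at [58.814, 30.224, 82.088, -0, 67.689, -10.227], TCP at [0.224, 0.584, 0.248] pointing down, gripper open.
Joint ranges: [-176.69, 176.69], [-43.24, 126.21], [12.49, 139.97], [-82, 262], [0, 151.66], [-163.58, 163.58]. Speed limits (degrees/s): [159.86, 159.86, 180, 180, 180, 180].

### API

Orientations are given as a 3x3 rotation matrix whose columns are the frame's x, y, z axes.
In Python, from rig import * gives the robot as it stands.
- The arm moves only by the tool play_rows, never from a script. Its argument "commands" is a list of rows, each a list of 2 entries, a list of its own where there are three numbers: the shift along the world's x, y, z in m, then the turn, a rotation vector about the world's x, y, z in rad. A call has 1 to 10 rows; each row is the pose to reach, as a shift and turn from the pose commanded when the call began; what a row does not reach only later rows make up. A row lasts 1/8 s, in which the tool goes at most 62.5 mm and 10.7 degrees, less where a joint would pass 70% of its speed; a pose out of reach is approached as far as the arm can. A call with a gripper value outside its range is refused whole. "gripper" is the finger opening in m, from 0 to 0.087, set as the call begins (left out, the last holds). The fingers move at their own pace and stop on an object; the grip force is fixed at half the most. Time passes only in rows, so rows that repeat a pose let the fingers close. It gives the time, the measured TCP pose, the force and the opening at its end, in the units of the state.
- read_state(): the state, without advancing time (a new reading comes with each control period).
- capture(name): name is "side" or "top"; returns a dict with "frame" (420x560x3 uint8, red, green, blue), "depth" (420x560 float32, m along the optical axis (not along the pixel's ray), 0 where there is no reading), "mtx" (3x3 intrinsics, pixels), "dist_coeffs" ([k1, k2, p1, p2, k3] as OpenCV has them; the pictures are not rectified), "cam_to_world" (4x4, takes a point from camera to world coordinates). Camera axes: x right, y down, z forward; pixel columns grow to the right and rows downward; lengths in m; the calibration is good to about 2 mm. A picture is of the moment at which its call begins.
- hand_in(): hands the job in, once; it reports no verdict.
The state is a dict: "time_s": time; "joint_positions": joint angles; "qvel": joint speeds; "tau": joint torques, N m; "position": TCP position; "tcp_rot": TCP orientation; "force": force on the tool from outside, world axes, zero at the start; "moment": the same for the moment, N m; "opening": opening from 0.0 (shut) to 1.0 (fully open).
Only numpy, scipy, OpenCV 4.12 (cv2) and the standard library are available. Lean on these libraries where they do the work, as an engineer would, in place of code of your own. Each camera call takes 0.05 s, during which the arm holds its last target. There are 200 camera calls.

## Working session

There is one attempt and no reset: what is moved stays moved. The work goes in short steps, Python scripts to look and compute and a tool call to move; the robot and the scene stay as the last step left them, time stands still between calls to the robot, and variables do not carry over. Pictures are saved under pics/ and viewed, about 8 in all and at most 12, crops included, and the job is handed in when it is done.

Besides the shell and the picture viewer there is one more tool, called after "Request:" as name([rows], argument=value, ...), one row to a line, values as JSON. play_rows: Moves the arm, as the interface text tells. Its arguments: {"type":"object","properties":{"commands":{"type":"array"},"gripper":{"type":"number"}},"required":["commands"]}

```bash
mkdir -p pics; cat > h.py <<'E'
from rig import *
import numpy as np, cv2
def snap(n,f):
    c=capture(n); cv2.imwrite('pics/'+f,cv2.cvtColor(c['frame'],cv2.COLOR_RGB2BGR)); np.savez('pics/'+f+'.npz',**{k:np.array(v) for k,v in c.items()}); return c
def load(f): return dict(np.load('pics/'+f+'.npz'))
def ray(c,u,v):
    p=cv2.undistortPoints(np.array([[[u,v]]],float),c['mtx'],c['dist_coeffs'])[0,0]
    T=c['cam_to_world']; return T[:3,3],T[:3,:3]@np.array([p[0],p[1],1])
def atz(c,u,v,z):
    o,d=ray(c,u,v); return o+d*(z-o[2])/d[2]
def atd(c,u,v):
    o,d=ray(c,u,v); return o+d*c['depth'][int(round(v)),int(round(u))]
def cloud(c):
    h,w=c['depth'].shape
    uv=np.stack(np.meshgrid(np.arange(w),np.arange(h)),-1).reshape(-1,1,2).astype(float)
    p=cv2.undistortPoints(uv,c['mtx'],c['dist_coeffs'])[:,0]
    d=c['depth'].reshape(-1,1); P=np.hstack([p,np.ones((len(p),1))])*d
    T=c['cam_to_world']; return (P@T[:3,:3].T+T[:3,3]).reshape(h,w,3)
E
python3 - <<'E'
from h import *
a=snap('top','t0.png');b=snap('side','s0.png')
for c in(a,b): print(c['cam_to_world'].round(3).tolist(),c['mtx'].round(1).tolist())
s=read_state(); print(s)
E
```

```text
[[-0.027, -0.989, 0.144, 0.272], [-1.0, 0.029, 0.007, 0.007], [-0.011, -0.144, -0.99, 1.449], [0.0, 0.0, 0.0, 1.0]] [[421.7, 0.0, 285.4], [0.0, 421.7, 209.3], [0.0, 0.0, 1.0]]
[[0.967, -0.157, 0.199, 0.247], [-0.253, -0.659, 0.708, -0.833], [0.02, -0.735, -0.678, 0.856], [0.0, 0.0, 0.0, 1.0]] [[385.1, 0.0, 274.4], [0.0, 385.1, 206.2], [0.0, 0.0, 1.0]]
{'time_s': 0.1, 'joint_positions': array([ 5.88149986e+01,  3.02738075e+01,  8.21484522e+01, -1.71603151e-03,
        6.76891255e+01, -1.02267285e+01]), 'qvel': array([ 0.01288593, -0.12782349, -0.16617565,  0.04204468,  0.06765976,
        0.12100462]), 'tau': array([-6.06366139e-04, -4.40987778e+01, -1.77149981e+01,  6.35381369e-02,
        5.33505308e-02, -5.29131000e-05]), 'position': array([0.2232105 , 0.58313438, 0.24667093]), 'tcp_rot': array([[ 3.57676366e-01, -9.82924149e-04, -9.33845090e-01],
       [ 9.33843637e-01, -1.67747109e-03,  3.57677575e-01],
       [-1.91806806e-03, -9.99998110e-01,  3.17905701e-04]]), 'force': array([0.31007339, 0.03210541, 0.03432199]), 'moment': array([-0.01315594, -0.03859267,  0.02858951]), 'opening': 1.0013033257528052}
```

View pics/t0.png

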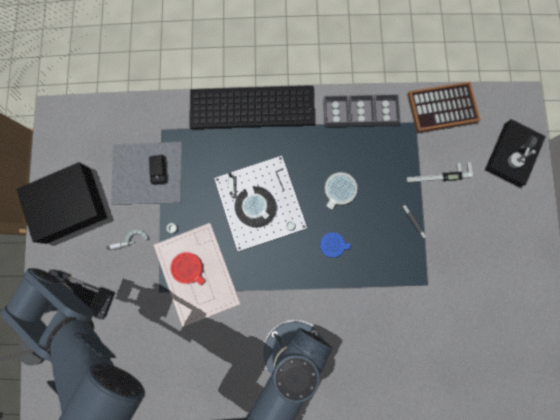

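View pics/s0.png

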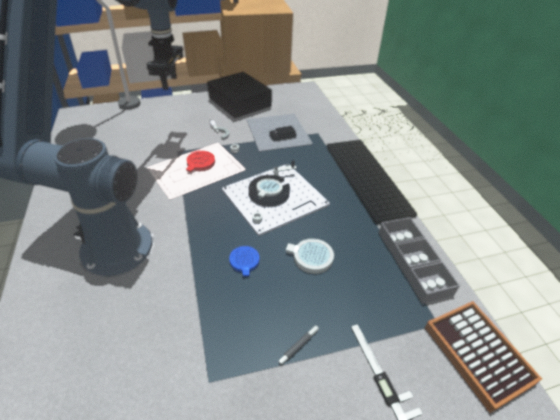

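The top view shows the nest near pixel (257,206) on the plate, with the latch arm near (233,185). The side view shows the nest near (268,188). Next I'll enlarge both.

```bash
python3 - <<'E'
from h import *
a=cv2.imread('pics/t0.png')[150:256,208:312];b=cv2.imread('pics/s0.png')[155:235,218:333]
a=cv2.resize(a,None,fx=5.6,fy=5.6,interpolation=cv2.INTER_CUBIC);cv2.imwrite('pics/t0c.png',a)
b=cv2.resize(b,None,fx=6.9,fy=6.9,interpolation=cv2.INTER_CUBIC);cv2.imwrite('pics/s0c.png',b)
c=load('t0.png');P=cloud(c)
print(atd(c,257,206))
np.set_printoptions(linewidth=250)
print((P[180:232:2,230:286:2,2]*1000).round().astype(int))
E
```

```text
[0.49203805 0.11313581 0.03575313]
[[  48   47   15   15   15   14   14   11    8   11   17   12   10   12   13    9   12   18   15    9   17   11 1449   13   11   11   14   17]
 [  44   41   10   14   19   20   12   15   10   14   12   14   10   12   16    8    8    9   10   14   12   15    8   13   13   11    9   12]
 [  47   47   14   10   11   10   17    8   11   11    5    9   11   15   16   13    8   17   11    8   10    5   13   11   10   13   14   16]
 [  50   38   10   17   13   18   14    3   15   16    9   40   41   35   39   12   15   14   16   15   11    9   10    8   15    8   18   11]
 [  42   40   11   11   13   13    9   12    7   20   19   24   36   31   37   36   36   37   16   13    9   14    8   13   11   10   13   14]
 [  43   46   14   15   16   11   17   38   24   27   27   23   41   43   32   34   38   37   33   12   11   17   14   11    9   12   10   18]
 [  52   52   14   15   14   29   35   34   43   24   21   24   38   37   32   36   35   31   38   39    9    3   14   11    9   12   14   12]
 [  52   55   43   13   12   35   42   35   35   26   21   38   
[... 1953 characters left out ...]
4   16   16   13   37   40   33   39   40   37   39   32   34   39   37   34   32   20   13    9   10    8   12   13   16   14]
 [  12   17   14    9   12   12   15   15   40   37   37   36   39   34   34   34   36   38   17   11   14   10   13    9   17   11   20   15]
 [  12   13   10   14   11   15   13    8    7   18   37   37   36   34   36   27    6   15   10   17    8   10   10   12    9   10    9   13]
 [   7   11   15   12   14   10   13   11   10    8   13   15    9   15    9   17   10   18   11   10   13   12   16   13   15   20   15   12]
 [   1   11    7   11   14   14   13   11   12   13   17    9   11    9    6   11   12   12   17   15   11   11   14   12   12   12   13    9]]
```

View pics/t0c.png

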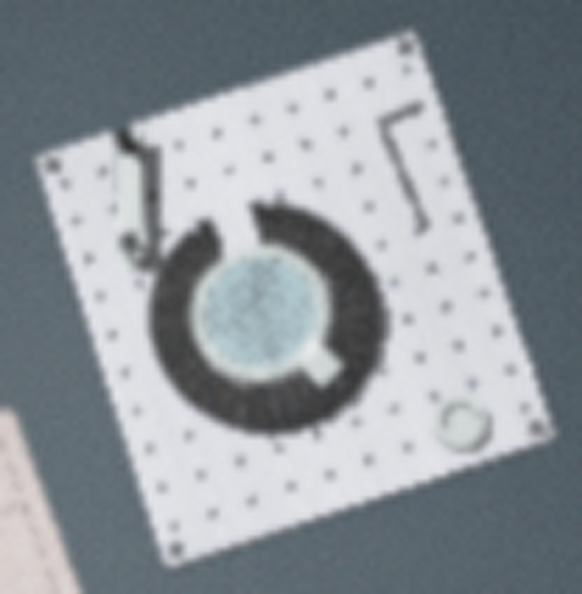

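View pics/s0c.png

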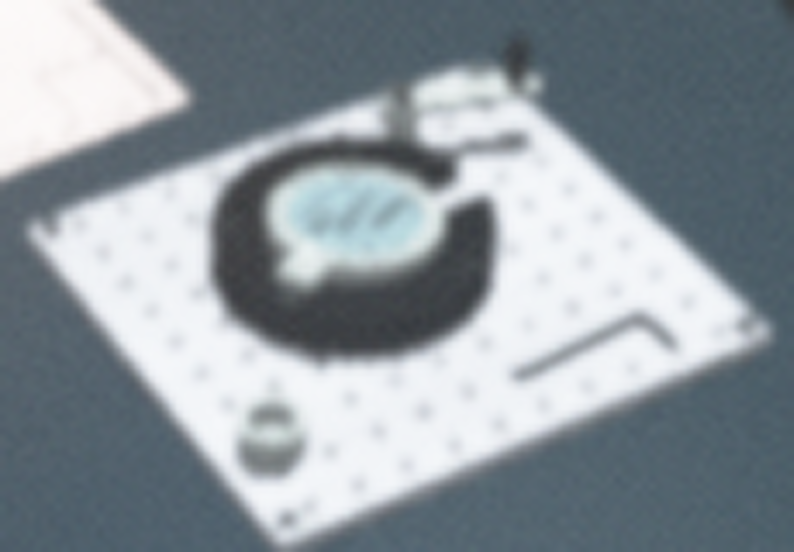

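The crop shows the nest at about (268,318), the slot at (238,232), and the lug at about (325,368). The latch pivot is at (135,250) and the knob at (123,135). The hex key sits upper right and bush_a lower right. Next I'll fit these positions.

```bash
python3 - <<'E'
from h import *
from scipy.optimize import least_squares
c=load('t0.png')
f=lambda u,v,z:atz(c,208+(u+.5)/5.6-.5,150+(v+.5)/5.6-.5,z)
# outer rim circle fit: dark pixels & depth height 30-43
P=cloud(c);g=c['frame'].astype(int).max(2)
m=(g<90)&(P[...,2]>.027)&(P[...,2]<.045)
v,u=np.nonzero(m); ok=(abs(u-256)<23)&(abs(v-207)<23); v=v[ok];u=u[ok]
Q=np.array([atz(c,a,b,.036)[:2] for a,b in zip(u,v)])
n0=f(268,318,.036)[:2]
# boundary by angle
for _ in range(4):
    d=Q-n0;r=np.hypot(*d.T);an=np.arctan2(d[:,1],d[:,0])
    B=np.array([Q[k[np.argsort(r[k])[-2]]] for i in range(36) if len(k:=np.nonzero((an//(np.pi/18)).astype(int)==i-18)[0])>3])
    s=least_squares(lambda p:np.hypot(*(B-p[:2]).T)-p[2],[*n0,.07],loss='soft_l1',f_scale=.002).x; n0=s[:2]
print('rim fit',s)
n=s[:2]
corners=[f(52,165,.012),f(406,46,.012),f(540,430,.012),f(177,549,.012)]
C=np.array(corners)[:,:2];print('corners',C.round(4).tolist(),'centre',C.mean(0))
for nm,(a,b,z) in dict(slot=(238,232,.030),lug=(325,368,.046),cell=(260,312,.04),piv=(138,248,.05),knob=(123,133,.07),bush=(465,425,.031)).items():
    p=f(a,b,z)[:2];d=p-n;print(nm,p.round(4),np.hypot(*d).round(4),np.degrees(np.arctan2(d[1],d[0])).round(1))
for i in range(4):
    e=C[(i+1)%4]-C[i];print(np.hypot(*e),np.degrees(np.arctan2(e[1],e[0])))
E
```

```text
rim fit [0.49084209 0.11895759 0.06611707]
corners [[0.5951, 0.2538], [0.6646, 0.0309], [0.4205, -0.0449], [0.354, 0.1783]] centre [0.50853761 0.10451738]
slot [0.5456 0.1364] 0.0574 17.7
lug [0.458  0.0839] 0.048 -133.1
cell [0.4941 0.1229] 0.0051 50.7
piv [0.5337 0.1952] 0.0875 60.6
knob [0.6003 0.201 ] 0.1368 36.8
bush [0.4229 0.001 ] 0.1362 -119.9
0.23341551200355024 -72.68510430599724
0.2555242129108375 -162.74835042678603
0.2328251284588768 106.60562866828482
0.2526421886680681 17.388864628605756
```

Request:
play_rows([
  [[0.02, -0.047, 0], [0, 0, -0.17]],
  [[0.04, -0.094, 0], [0, 0, -0.34]],
  [[0.062, -0.142, 0], [0, 0, -0.51]],
  [[0.083, -0.189, 0], [0, 0, -0.68]],
  [[0.103, -0.236, 0], [0, 0, -0.85]],
  [[0.124, -0.284, 0], [0, 0, -1.02]],
  [[0.144, -0.331, 0], [0, 0, -1.19]],
  [[0.165, -0.378, -0.02], [0, 0, -1.36]],
  [[0.186, -0.426, -0.05], [0, 0, -1.53]],
  [[0.206, -0.473, -0.08], [0, 0, -1.7]],
], gripper=0)

```text
time_s: 1.35
position: [0.4303, 0.1091, 0.1669]
tcp_rot: [[0.877, 0.001, 0.48], [-0.48, 0.0, 0.877], [0.001, -1.0, 0.001]]
force: [1.5, 0.6, -0.0]
opening: 0.021
```

Request:
play_rows([
  [[0, 0, -0.02], [0, 0, -0.17]],
  [[0, 0, -0.04], [0, 0, -0.34]],
  [[0, 0, -0.05], [0, 0, -0.5515]],
  [[0, 0, -0.05], [0, 0, -0.5515]],
  [[0, 0, -0.05], [0, 0, -0.5515]],
])

```text
time_s: 1.98
position: [0.4297, 0.1107, 0.1178]
tcp_rot: [[0.503, 0.0, 0.864], [-0.864, -0.0, 0.503], [0.0, -1.0, 0.0]]
force: [-0.4, -0.3, -0.7]
opening: 0.008
```

```bash
python3 - <<'E'
from h import *
s=read_state();R=s['tcp_rot'];print(s['time_s'],s['position'],np.degrees(np.arctan2(R[1,0],R[0,0])),s['force'],s['opening'],R[:,1])
a=snap('top','t1.png');b=snap('side','s1.png')
a=cv2.imread('pics/t1.png')[150:256,208:312];b=cv2.imread('pics/s1.png')[155:235,218:333]
a=cv2.resize(a,(400,408),interpolation=cv2.INTER_CUBIC);b=cv2.resize(b,(400,278),interpolation=cv2.INTER_CUBIC)
im=np.zeros((408,800,3),np.uint8);im[:,:400]=a;im[:278,400:]=b;cv2.imwrite('pics/c1.png',im)
E
```

```text
1.975 [0.4296782  0.11068488 0.11776831] -59.8185570440532 [-0.36100548 -0.28179734 -0.66826035] 0.00841995410815719 [ 3.11806334e-04 -2.15821654e-05 -9.99999951e-01]
```

View pics/c1.png

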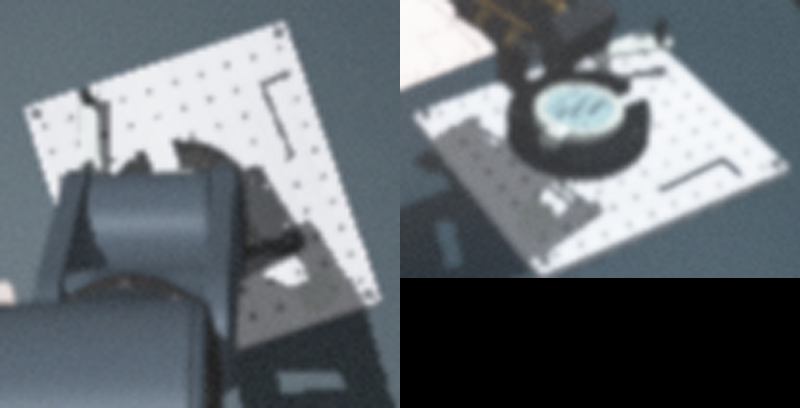

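The gripper is closed and hangs over the left (robot-side) rim, behind the lug; its tip shows at about (515,85) in the side half. Next I'll lower it and compute the pushing arc.

Request:
play_rows([
  [[0, 0, -0.02], [0, 0, 0]],
  [[0, 0, -0.04], [0, 0, 0]],
  [[0, 0, -0.05], [0, 0, 0]],
  [[0, 0, -0.054], [0, 0, 0]],
  [[0, 0, -0.054], [0, 0, 0]],
])

```text
time_s: 2.7
position: [0.4297, 0.1107, 0.0637]
tcp_rot: [[0.501, 0.0, 0.866], [-0.866, 0.0, 0.501], [0.0, -1.0, 0.0]]
force: [0.1, -0.3, -0.1]
opening: 0.005
```

```bash
cat >> h.py <<'E'
N=np.array([.4905,.118])
def pp(th,r=.056,t=.024,n=N):
    a=np.radians(th);return n+r*np.array([np.cos(a),np.sin(a)])-t*np.array([-np.sin(a),np.cos(a)])
def rows(t0,ths,**k):
    return [[[*(pp(t,**k)-pp(t0,**k)).round(4).tolist(),0],[0,0,round(np.radians(t-t0),4)]] for t in ths]
E
python3 - <<'E'
from h import *
s=read_state();print(s['position'],s['force'])
print(rows(-150,[-145+5*i for i in range(10)]))
print(rows(-100,[-95+5*i for i in range(10)]))
E
```

```text
[0.42966605 0.11067171 0.06371548] [ 0.05122782 -0.33150534 -0.10855562]
[[[0.0009, -0.0052, 0], [0, 0, np.float64(0.0873)]], [[0.0022, -0.0104, 0], [0, 0, np.float64(0.1745)]], [[0.0039, -0.0154, 0], [0, 0, np.float64(0.2618)]], [[0.0061, -0.0203, 0], [0, 0, np.float64(0.3491)]], [[0.0087, -0.0249, 0], [0, 0, np.float64(0.4363)]], [[0.0117, -0.0293, 0], [0, 0, np.float64(0.5236)]], [[0.0151, -0.0334, 0], [0, 0, np.float64(0.6109)]], [[0.0188, -0.0372, 0], [0, 0, np.float64(0.6981)]], [[0.0228, -0.0407, 0], [0, 0, np.float64(0.7854)]], [[0.0271, -0.0438, 0], [0, 0, np.float64(0.8727)]]]
[[[0.0046, -0.0027, 0], [0, 0, np.float64(0.0873)]], [[0.0094, -0.005, 0], [0, 0, np.float64(0.1745)]], [[0.0143, -0.0069, 0], [0, 0, np.float64(0.2618)]], [[0.0194, -0.0083, 0], [0, 0, np.float64(0.3491)]], [[0.0247, -0.0093, 0], [0, 0, np.float64(0.4363)]], [[0.03, -0.0098, 0], [0, 0, np.float64(0.5236)]], [[0.0353, -0.0099, 0], [0, 0, np.float64(0.6109)]], [[0.0406, -0.0095, 0], [0, 0, np.float64(0.6981)]], [[0.0458, -0.0087, 0], [0, 0, np.float64(0.7854)]], [[0.051, -0.0073, 0], [0, 0, np.float64(0.8727)]]]
```

Request:
play_rows([
  [[0.0009, -0.0052, 0], [0, 0, 0.087]],
  [[0.0022, -0.0104, 0], [0, 0, 0.174]],
  [[0.0039, -0.0154, 0], [0, 0, 0.262]],
  [[0.0061, -0.0203, 0], [0, 0, 0.349]],
  [[0.0087, -0.0249, 0], [0, 0, 0.436]],
  [[0.0117, -0.0293, 0], [0, 0, 0.524]],
  [[0.0151, -0.0334, 0], [0, 0, 0.611]],
  [[0.0188, -0.0372, 0], [0, 0, 0.698]],
  [[0.0228, -0.0407, 0], [0, 0, 0.785]],
  [[0.0271, -0.0438, 0], [0, 0, 0.873]],
])

```text
time_s: 3.95
position: [0.455, 0.0671, 0.0641]
tcp_rot: [[0.986, -0.003, 0.169], [-0.169, 0.0, 0.986], [-0.003, -1.0, -0.0]]
force: [-3.2, 0.6, 1.2]
opening: 0.004
```

```bash
python3 - <<'E'
from h import *
s=read_state();R=s['tcp_rot'];print(s['position'],pp(-100),np.degrees(np.arctan2(R[1,0],R[0,0])),s['force'],s['moment'])
snap('side','s2.png')
b=cv2.imread('pics/s2.png')[145:235,218:333]
cv2.imwrite('pics/c2.png',cv2.resize(b,(690,540),interpolation=cv2.INTER_CUBIC))
E
```

```text
[0.45501888 0.06712189 0.0641003 ] [0.45714032 0.06701832] -9.753564525696884 [-3.17231338  0.56420239  1.22185661] [0.07894779 0.4924814  0.03946188]
```

View pics/c2.png

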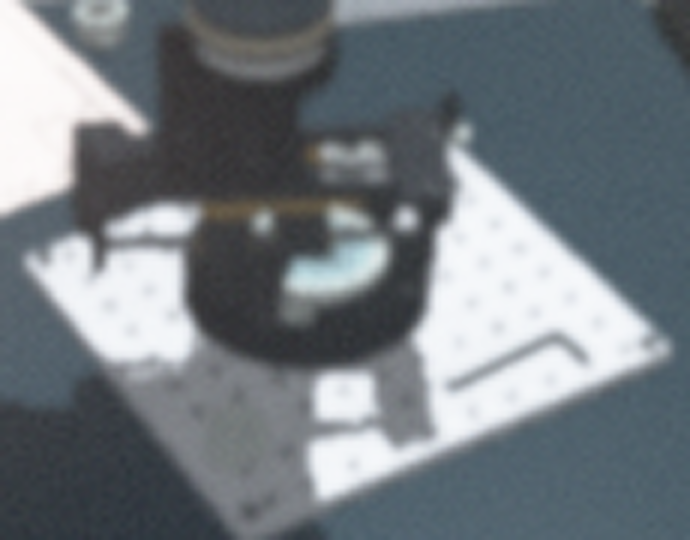

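The lug, at about (298,310), is being pushed ahead with 3.2 N, as expected. I'll continue the arc.

Request:
play_rows([
  [[0.0046, -0.0027, 0], [0, 0, 0.087]],
  [[0.0094, -0.005, 0], [0, 0, 0.174]],
  [[0.0143, -0.0069, 0], [0, 0, 0.262]],
  [[0.0194, -0.0083, 0], [0, 0, 0.349]],
  [[0.0247, -0.0093, 0], [0, 0, 0.436]],
  [[0.03, -0.0098, 0], [0, 0, 0.524]],
  [[0.0353, -0.0099, 0], [0, 0, 0.611]],
  [[0.0406, -0.0095, 0], [0, 0, 0.698]],
  [[0.0458, -0.0087, 0], [0, 0, 0.785]],
  [[0.051, -0.0073, 0], [0, 0, 0.873]],
])

```text
time_s: 5.25
position: [0.504, 0.0559, 0.064]
tcp_rot: [[0.761, -0.008, -0.649], [0.649, -0.006, 0.761], [-0.01, -1.0, 0.001]]
force: [-5.5, -18.2, 4.7]
opening: 0.006
```

```bash
python3 - <<'E'
from h import *
s=read_state();print(s['position'],pp(-50),s['force'],s['moment'])
snap('side','s3.png')
np.set_printoptions(legacy='1.25')
print(rows(-50,[-45+5*i for i in range(10)]))
print(rows(0,[2,4,6,8,10,12,14,16,18,19]))
E
```

```text
[0.50395621 0.05591722 0.06404082] [0.50811104 0.05967461] [ -5.51027476 -18.18390212   4.66302434] [-3.33304891  1.00868691  0.05352786]
[[[0.005, 0.0018, 0], [0, 0, 0.0873]], [[0.0099, 0.0039, 0], [0, 0, 0.1745]], [[0.0145, 0.0065, 0], [0, 0, 0.2618]], [[0.0189, 0.0095, 0], [0, 0, 0.3491]], [[0.023, 0.0129, 0], [0, 0, 0.4363]], [[0.0268, 0.0166, 0], [0, 0, 0.5236]], [[0.0303, 0.0206, 0], [0, 0, 0.6109]], [[0.0334, 0.025, 0], [0, 0, 0.6981]], [[0.0361, 0.0295, 0], [0, 0, 0.7854]], [[0.0384, 0.0343, 0], [0, 0, 0.8727]]]
[[[0.0008, 0.002, 0], [0, 0, 0.0349]], [[0.0015, 0.004, 0], [0, 0, 0.0698]], [[0.0022, 0.006, 0], [0, 0, 0.1047]], [[0.0028, 0.008, 0], [0, 0, 0.1396]], [[0.0033, 0.0101, 0], [0, 0, 0.1745]], [[0.0038, 0.0122, 0], [0, 0, 0.2094]], [[0.0041, 0.0143, 0], [0, 0, 0.2443]], [[0.0044, 0.0164, 0], [0, 0, 0.2793]], [[0.0047, 0.0185, 0], [0, 0, 0.3142]], [[0.0048, 0.0195, 0], [0, 0, 0.3316]]]
```

The force has jumped to 18 N, with about 10 N of it pushing outward. I'll look before going on.

```bash
python3 - <<'E'
from h import *
b=cv2.imread('pics/s3.png')[145:235,218:333]
cv2.imwrite('pics/c3.png',cv2.resize(b,(690,540),interpolation=cv2.INTER_CUBIC))
E
```

```text
(no output)
```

View pics/c3.png

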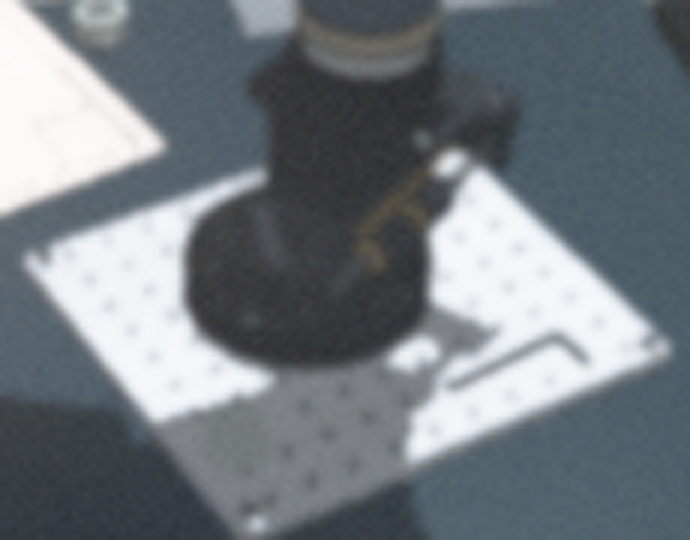

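The lug is hidden behind the gripper and in shadow. I'll back off, lift, and clear the view.

Request:
play_rows([
  [[-0.004, -0.006, 0], [0, 0, 0]],
  [[-0.006, -0.008, 0], [0, 0, 0]],
  [[-0.006, -0.008, 0.05], [0, 0, 0]],
  [[-0.006, -0.008, 0.11], [0, 0, 0]],
  [[-0.02, 0.04, 0.15], [0, 0, 0]],
  [[-0.04, 0.1, 0.15], [0, 0, 0]],
  [[-0.06, 0.16, 0.15], [0, 0, 0]],
  [[-0.06, 0.2, 0.15], [0, 0, 0]],
  [[-0.06, 0.22, 0.15], [0, 0, 0]],
])

```text
time_s: 6.42
position: [0.4469, 0.282, 0.2138]
tcp_rot: [[0.763, 0.001, -0.646], [0.646, 0.001, 0.763], [0.001, -1.0, -0.0]]
force: [-0.7, 0.7, -0.3]
opening: 0.006
```

```bash
python3 - <<'E'
from h import *
s=read_state();print(s['position'],s['force'])
snap('side','s4.png');snap('top','t4.png')
a=cv2.imread('pics/t4.png')[150:256,208:312];b=cv2.imread('pics/s4.png')[155:235,218:333]
a=cv2.resize(a,(400,408),interpolation=cv2.INTER_CUBIC);b=cv2.resize(b,(400,278),interpolation=cv2.INTER_CUBIC)
im=np.zeros((408,800,3),np.uint8);im[:,:400]=a;im[:278,400:]=b
im=np.clip(255*(im/255.)**.6,0,255).astype(np.uint8);cv2.imwrite('pics/c4.png',im)
E
```

```text
[0.44687781 0.28199002 0.21382364] [-0.72284865  0.65950644 -0.26076518]
```

View pics/c4.png

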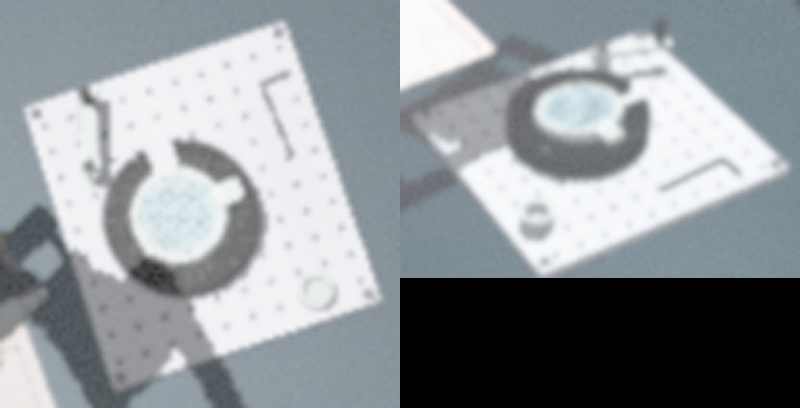

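The lug now shows at about (232,190) in the top half, so it has turned most of the way. It lies near -60° with the slot at 17°. I'll re-measure the nest and lug.

```bash
python3 - <<'E'
from h import *
c=load('t4.png');k=400/104
f=lambda u,v,z:atz(c,208+(u+.5)/k-.5,150+(v+.5)/k-.5,z)[:2]
cell=f(179,214,.038);lug=f(239,187,.046)
# dark rim mask centroid-free fit: hull of dark pixels
g=c['frame'].max(2); m=np.zeros(g.shape,np.uint8);m[175:235,225:285]=1
P=cloud(c);h=((P[...,2]>.028)&(P[...,2]<.06)&(m>0)).astype(np.uint8)
h=cv2.morphologyEx(h,cv2.MORPH_OPEN,np.ones((3,3),np.uint8))
cs=max(cv2.findContours(h,0,1)[0],key=cv2.contourArea)
Q=np.array([atz(c,u,v,.036)[:2] for u,v in cs[:,0]])
from scipy.optimize import least_squares
s=least_squares(lambda p:np.hypot(*(Q-p[:2]).T)-.0695,[.49,.118],loss='soft_l1',f_scale=.0015).x
print('nest',s,'cell',cell,'lug',lug)
for n in (s,cell,N):
  d=lug-n;print(np.hypot(*d),np.degrees(np.arctan2(d[1],d[0])))
print('slot',f(158,155,.03))
# finger in lug frame
for ph in (-62,-58,-54):
  a=np.radians(ph);e=np.array([np.cos(a),np.sin(a)]);t=np.array([-e[1],e[0]]);d=np.array([.504,.0559])-s;print(ph,d@e,d@t)
E
```

```text
nest [0.4915655  0.12071909] cell [0.49447102 0.12252933] lug [0.5156716  0.06873606]
0.057300435859120744 -65.12141827993378
0.057820242408376535 -68.48999539890707
0.05532219880231473 -62.93506082939886
slot [0.54951087 0.1410751 ]
-62 0.06306950393676547 -0.019451707427144922
-58 0.061558987276617655 -0.02380383024091177
-54 0.05974856141834592 -0.02803998318649756
```

```bash
python3 - <<'E'
from h import *
np.set_printoptions(legacy='1.25')
n=np.array([.4915,.12]);k=dict(n=n,r=.057,t=.022)
cur=pp(-50)+[-.06,.22];print(pp(-85,**k)-cur)
print(rows(-85,[-80,-76,-72,-69,-66,-63,-60,-57,-54,-51],**k))
print(rows(-51,[-48+3*i for i in range(10)],**k))
print(rows(-21,[-18+3*i for i in range(10)],**k))
print(rows(9,[11,12,13,14,15,16,17,18,19,20],**k))
E
```

```text
[ 0.02644055 -0.21837513]
[[[0.0052, -0.0013, 0], [0, 0, 0.0873]], [[0.0094, -0.0019, 0], [0, 0, 0.1571]], [[0.0136, -0.0023, 0], [0, 0, 0.2269]], [[0.0168, -0.0024, 0], [0, 0, 0.2793]], [[0.02, -0.0023, 0], [0, 0, 0.3316]], [[0.0232, -0.0021, 0], [0, 0, 0.384]], [[0.0264, -0.0017, 0], [0, 0, 0.4363]], [[0.0295, -0.0011, 0], [0, 0, 0.4887]], [[0.0327, -0.0003, 0], [0, 0, 0.5411]], [[0.0357, 0.0006, 0], [0, 0, 0.5934]]]
[[[0.003, 0.0011, 0], [0, 0, 0.0524]], [[0.006, 0.0023, 0], [0, 0, 0.1047]], [[0.0089, 0.0037, 0], [0, 0, 0.1571]], [[0.0117, 0.0052, 0], [0, 0, 0.2094]], [[0.0144, 0.0068, 0], [0, 0, 0.2618]], [[0.017, 0.0086, 0], [0, 0, 0.3142]], [[0.0196, 0.0106, 0], [0, 0, 0.3665]], [[0.022, 0.0127, 0], [0, 0, 0.4189]], [[0.0243, 0.0149, 0], [0, 0, 0.4712]], [[0.0266, 0.0172, 0], [0, 0, 0.5236]]]
[[[0.0021, 0.0024, 0], [0, 0, 0.0524]], [[0.004, 0.005, 0], [0, 0, 0.1047]], [[0.0059, 0.0076, 0], [0, 0, 0.1571]], [[0.0075, 0.0103, 0], [0, 0, 0.2094]], [[0.0091, 0.0131, 0], [0, 0, 0.2618]], [[0.0104, 0.016, 0], [0, 0, 0.3142]], [[0.0117, 0.019, 0], [0, 0, 0.3665]], [[0.0127, 0.022, 0], [0, 0, 0.4189]], [[0.0137, 0.025, 0], [0, 0, 0.4712]], [[0.0144, 0.0282, 0], [0, 0, 0.5236]]]
[[[0.0004, 0.0021, 0], [0, 0, 0.0349]], [[0.0006, 0.0031, 0], [0, 0, 0.0524]], [[0.0007, 0.0042, 0], [0, 0, 0.0698]], [[0.0009, 0.0053, 0], [0, 0, 0.0873]], [[0.001, 0.0063, 0], [0, 0, 0.1047]], [[0.0011, 0.0074, 0], [0, 0, 0.1222]], [[0.0012, 0.0084, 0], [0, 0, 0.1396]], [[0.0013, 0.0095, 0], [0, 0, 0.1571]], [[0.0013, 0.0106, 0], [0, 0, 0.1745]], [[0.0013, 0.0116, 0], [0, 0, 0.192]]]
```

Request:
play_rows([
  [[0.005, -0.045, 0], [0, 0, -0.15]],
  [[0.01, -0.095, 0], [0, 0, -0.3]],
  [[0.016, -0.145, 0], [0, 0, -0.45]],
  [[0.022, -0.19, 0], [0, 0, -0.6]],
  [[0.0264, -0.2184, 0], [0, 0, -0.75]],
  [[0.0264, -0.2184, -0.05], [0, 0, -0.75]],
  [[0.0264, -0.2184, -0.1], [0, 0, -0.75]],
  [[0.0264, -0.2184, -0.135], [0, 0, -0.75]],
  [[0.0264, -0.2184, -0.15], [0, 0, -0.75]],
  [[0.0264, -0.2184, -0.15], [0, 0, -0.75]],
])

```text
time_s: 7.78
position: [0.4737, 0.0602, 0.0632]
tcp_rot: [[0.999, -0.001, 0.052], [-0.052, -0.0, 0.999], [-0.001, -1.0, -0.0]]
force: [0.2, -0.0, 0.8]
opening: 0.003
```

Request:
play_rows([
  [[0.0052, -0.0013, 0], [0, 0, 0.087]],
  [[0.0094, -0.0019, 0], [0, 0, 0.157]],
  [[0.0136, -0.0023, 0], [0, 0, 0.227]],
  [[0.0168, -0.0024, 0], [0, 0, 0.279]],
  [[0.02, -0.0023, 0], [0, 0, 0.332]],
  [[0.0232, -0.0021, 0], [0, 0, 0.384]],
])

```text
time_s: 8.52
position: [0.4981, 0.0585, 0.0648]
tcp_rot: [[0.944, 0.002, -0.329], [0.329, -0.0, 0.944], [0.002, -1.0, -0.001]]
force: [-1.0, 0.1, 0.4]
opening: 0.006
```

Request:
play_rows([
  [[0.0032, 0.0004, 0], [0, 0, 0.052]],
  [[0.0063, 0.001, 0], [0, 0, 0.105]],
  [[0.0095, 0.0018, 0], [0, 0, 0.157]],
  [[0.0125, 0.0027, 0], [0, 0, 0.209]],
])

```text
time_s: 9.02
position: [0.5092, 0.0603, 0.0647]
tcp_rot: [[0.855, -0.001, -0.518], [0.518, -0.002, 0.855], [-0.002, -1.0, -0.001]]
force: [-1.9, -4.8, 1.6]
opening: 0.005
```

Request:
play_rows([
  [[0.003, 0.0011, 0], [0, 0, 0.052]],
  [[0.006, 0.0023, 0], [0, 0, 0.105]],
  [[0.0089, 0.0037, 0], [0, 0, 0.157]],
  [[0.0117, 0.0052, 0], [0, 0, 0.209]],
])

```text
time_s: 9.52
position: [0.5219, 0.0654, 0.0647]
tcp_rot: [[0.729, 0.001, -0.684], [0.684, -0.002, 0.729], [-0.0, -1.0, -0.002]]
force: [-0.5, -4.4, 0.4]
opening: 0.003
```

Request:
play_rows([
  [[0.0027, 0.0016, 0], [0, 0, 0.052]],
  [[0.0053, 0.0034, 0], [0, 0, 0.105]],
  [[0.0079, 0.0054, 0], [0, 0, 0.157]],
  [[0.0103, 0.0075, 0], [0, 0, 0.209]],
  [[0.0126, 0.0097, 0], [0, 0, 0.262]],
  [[0.0149, 0.012, 0], [0, 0, 0.314]],
])

```text
time_s: 10.28
position: [0.5379, 0.0773, 0.065]
tcp_rot: [[0.482, 0.004, -0.876], [0.876, -0.002, 0.482], [0.0, -1.0, -0.004]]
force: [1.1, -5.2, -0.6]
opening: 0.003
```

Request:
play_rows([
  [[0.0021, 0.0024, 0], [0, 0, 0.052]],
  [[0.004, 0.005, 0], [0, 0, 0.105]],
  [[0.0059, 0.0076, 0], [0, 0, 0.157]],
  [[0.0075, 0.0103, 0], [0, 0, 0.209]],
  [[0.0091, 0.0131, 0], [0, 0, 0.262]],
  [[0.0104, 0.016, 0], [0, 0, 0.314]],
])

```text
time_s: 11.02
position: [0.549, 0.0934, 0.0651]
tcp_rot: [[0.188, 0.005, -0.982], [0.982, -0.002, 0.188], [-0.001, -1.0, -0.006]]
force: [1.7, -3.5, -0.5]
opening: 0.006
```

Request:
play_rows([
  [[0.0013, 0.003, 0], [0, 0, 0.052]],
  [[0.0023, 0.006, 0], [0, 0, 0.105]],
  [[0.0033, 0.009, 0], [0, 0, 0.157]],
  [[0.004, 0.0122, 0], [0, 0, 0.209]],
  [[0.0042, 0.0132, 0], [0, 0, 0.227]],
  [[0.0044, 0.0142, 0], [0, 0, 0.244]],
])

```text
time_s: 11.78
position: [0.5528, 0.1083, 0.0646]
tcp_rot: [[-0.053, 0.004, -0.999], [0.999, -0.001, -0.053], [-0.001, -1.0, -0.004]]
force: [2.5, -3.2, 1.2]
opening: 0.006
```

Request:
play_rows([
  [[0.0002, 0.001, 0], [0, 0, 0.017]],
  [[0.0003, 0.0021, 0], [0, 0, 0.035]],
  [[0.0005, 0.0032, 0], [0, 0, 0.052]],
  [[0.0006, 0.0042, 0], [0, 0, 0.07]],
  [[0.0007, 0.0053, 0], [0, 0, 0.087]],
  [[0.0007, 0.0053, 0], [0, 0, 0.087]],
])

```text
time_s: 12.52
position: [0.5522, 0.1146, 0.0636]
tcp_rot: [[-0.14, 0.001, -0.99], [0.99, 0.0, -0.14], [-0.0, -1.0, -0.001]]
force: [3.1, -3.8, 1.0]
opening: 0.004
```

```bash
python3 - <<'E'
from h import *
s=read_state();print(s['position'],s['force'])
snap('side','s5.png')
b=cv2.imread('pics/s5.png')[145:235,218:333]
b=np.clip(255*(b/255.)**.6,0,255).astype(np.uint8)
cv2.imwrite('pics/c5.png',cv2.resize(b,(690,540),interpolation=cv2.INTER_CUBIC))
E
```

```text
[0.5522101  0.11458926 0.06359205] [ 3.07448642 -3.76130682  1.02055968]
```

View pics/c5.png

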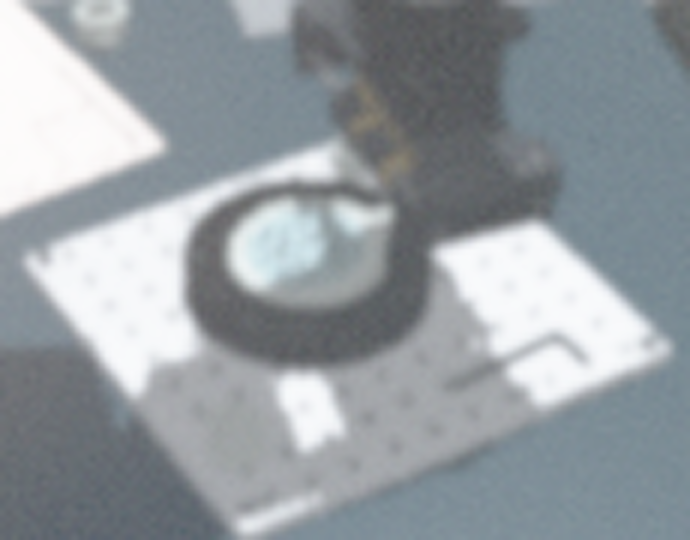

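The cell is still tilted, the lug is at about (365,215) close to the slot, and the finger is still in contact at about 4.5 N. I'll continue slowly.

Request:
play_rows([
  [[0.0001, 0.001, 0], [0, 0, 0.017]],
  [[0.0001, 0.0021, 0], [0, 0, 0.035]],
  [[0.0001, 0.0032, 0], [0, 0, 0.052]],
  [[0.0001, 0.0032, 0], [0, 0, 0.052]],
])

```text
time_s: 13.08
position: [0.5497, 0.1184, 0.0629]
tcp_rot: [[-0.19, -0.005, -0.982], [0.982, 0.001, -0.19], [0.002, -1.0, 0.005]]
force: [-0.1, -0.6, -0.2]
opening: 0.009
```

Request:
play_rows([
  [[0, 0.001, 0], [0, 0, 0.017]],
  [[0, 0.0021, 0], [0, 0, 0.035]],
  [[0, 0.0032, 0], [0, 0, 0.052]],
  [[0, 0.0032, 0], [0, 0, 0.052]],
])

```text
time_s: 13.58
position: [0.5518, 0.121, 0.0635]
tcp_rot: [[-0.242, -0.0, -0.97], [0.97, 0.0, -0.242], [0.0, -1.0, 0.0]]
force: [-0.3, 0.3, 0.0]
opening: 0.011
```

The force dropped to zero at θ≈20–22°, so the lug appears to have fallen in. I'll lift, move beyond the knob, and look.

Request:
play_rows([
  [[0, 0, 0.04], [0, 0, 0]],
  [[0, 0, 0.09], [0, 0, 0]],
  [[0.02, 0.055, 0.09], [0, 0, -0.1]],
  [[0.041, 0.113, 0.09], [0, 0, -0.17]],
  [[0.041, 0.113, 0.09], [0, 0, -0.17]],
  [[0.041, 0.113, 0.09], [0, 0, -0.17]],
])

```text
time_s: 14.32
position: [0.5921, 0.2337, 0.153]
tcp_rot: [[-0.075, -0.002, -0.997], [0.997, -0.001, -0.075], [-0.001, -1.0, 0.002]]
force: [-0.2, -0.4, -0.5]
opening: 0.002
```

```bash
python3 - <<'E'
from h import *
s=read_state();R=s['tcp_rot'];print(s['position'],np.degrees(np.arctan2(R[1,0],R[0,0])),s['force'])
snap('side','s6.png');snap('top','t6.png')
a=cv2.imread('pics/t6.png')[150:256,208:312];b=cv2.imread('pics/s6.png')[150:230,218:333]
a=cv2.resize(a,(400,408),interpolation=cv2.INTER_CUBIC);b=cv2.resize(b,(400,278),interpolation=cv2.INTER_CUBIC)
im=np.zeros((408,800,3),np.uint8);im[:,:400]=a;im[:278,400:]=b
im=np.clip(255*(im/255.)**.6,0,255).astype(np.uint8);cv2.imwrite('pics/c6.png',im)
E
```

```text
[0.59205232 0.23374179 0.1530382 ] 94.29648897400105 [-0.17694587 -0.41378784 -0.46392408]
```

View pics/c6.png

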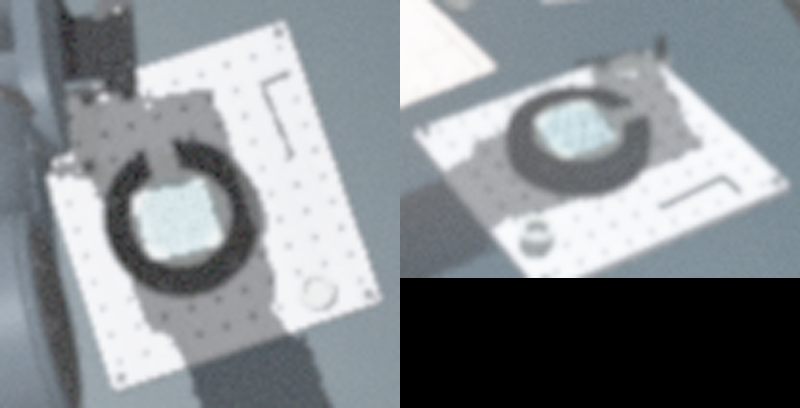

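The lug isn't visible on the rim, and the slot region at (163,155) looks filled. I'll check flatness by depth before closing the latch.

```bash
python3 - <<'E'
from h import *
np.set_printoptions(legacy='1.25')
n=np.array([.4915,.12])
for f in ('t0','t4','t6','s0','s4','s6'):
    P=cloud(load(f+'.png')).reshape(-1,3);r=np.hypot(*(P[:,:2]-n).T)
    Q=P[(r<.036)&(abs(P[:,2]-.04)<.02)];R=P[(r>.05)&(r<.064)&(abs(P[:,2]-.037)<.012)]
    A=np.c_[Q[:,:2]-n,np.ones(len(Q))];s=np.linalg.lstsq(A,Q[:,2],rcond=None)[0]
    d=P[:,:2]-n;a=np.radians(17.4);x=d@[np.cos(a),np.sin(a)];y=d@[-np.sin(a),np.cos(a)]
    S=P[(x>.046)&(x<.058)&(abs(y)<.007),2]
    print(f,'tilt',np.hypot(s[0],s[1]).round(3),'dir',np.degrees(np.arctan2(s[1],s[0])).round(),'z',s[2].round(4),'rim',np.median(R[:,2]).round(4),'slot z',np.median(S).round(4),len(S))
piv=np.array([.535,.197])
def q(al,t=.021,r=.060):
    a=np.radians(al);return piv+r*np.array([np.cos(a),np.sin(a)])+t*np.array([-np.sin(a),np.cos(a)])
def rw(a0,A): return [[*(q(b)-q(a0)).round(4).tolist(),0] + [round(np.radians(b-a0),3)] for b in A]
print(q(4,.033),q(14))
for a0,A in ((14,range(9,-37,-5)),(-36,range(-41,-67,-5)),(-66,(-69,-72,-74,-76,-78))): print(rw(a0,A))
E
```

```text
t0 tilt 0.11 dir -132.0 z 0.0402 rim 0.036 slot z 0.0245 12
t4 tilt 0.11 dir -67.0 z 0.0399 rim 0.0362 slot z 0.0252 12
t6 tilt 0.004 dir -109.0 z 0.0355 rim 0.036 slot z 0.0369 14
s0 tilt 0.119 dir -136.0 z 0.0386 rim 0.0348 slot z 0.0255 3
s4 tilt 0.105 dir -66.0 z 0.0378 rim 0.0344 slot z 0.0305 2
s6 tilt 0.007 dir 11.0 z 0.034 rim 0.0345 slot z 0.0326 9
[0.59255188 0.234105  ] [0.58813738 0.23189152]
[[0.0028, -0.0048, 0, -0.087], [0.0053, -0.0098, 0, -0.175], [0.0072, -0.0149, 0, -0.262], [0.0087, -0.0203, 0, -0.349], [0.0098, -0.0257, 0, -0.436], [0.0103, -0.0312, 0, -0.524], [0.0104, -0.0368, 0, -0.611], [0.01, -0.0423, 0, -0.698], [0.0091, -0.0478, 0, -0.785], [0.0077, -0.0532, 0, -0.873]]
[[-0.0018, -0.0052, 0, -0.087], [-0.0041, -0.0103, 0, -0.175], [-0.0068, -0.0151, 0, -0.262], [-0.0099, -0.0197, 0, -0.349], [-0.0134, -0.024, 0, -0.436], [-0.0173, -0.028, 0, -0.524]]
[[-0.0025, -0.0022, 0, -0.052], [-0.0051, -0.0043, 0, -0.105], [-0.0069, -0.0056, 0, -0.14], [-0.0087, -0.0069, 0, -0.175], [-0.0106, -0.0081, 0, -0.209]]
```

It is seated flat and flush: tilt is about 0.005 rad, cell top at 35.5 mm against the rim at 36.0 mm, and the slot is filled. Next I'll close the latch.

Request:
play_rows([
  [[-0.004, -0.002, -0.03], [0, 0, 0.17]],
  [[-0.004, -0.002, -0.06], [0, 0, 0.17]],
  [[-0.004, -0.002, -0.071], [0, 0, 0.17]],
  [[-0.004, -0.002, -0.071], [0, 0, 0.17]],
])

```text
time_s: 14.92
position: [0.5886, 0.2309, 0.082]
tcp_rot: [[-0.24, -0.002, -0.971], [0.971, -0.0, -0.24], [0.0, -1.0, 0.002]]
force: [-0.6, 0.1, -0.0]
opening: 0.009
```

Request:
play_rows([
  [[0.0028, -0.0048, 0], [0, 0, -0.087]],
  [[0.0053, -0.0098, 0], [0, 0, -0.175]],
  [[0.0072, -0.0149, 0], [0, 0, -0.262]],
  [[0.0087, -0.0203, 0], [0, 0, -0.349]],
  [[0.0098, -0.0257, 0], [0, 0, -0.436]],
  [[0.0103, -0.0312, 0], [0, 0, -0.524]],
  [[0.0104, -0.0368, 0], [0, 0, -0.611]],
  [[0.01, -0.0423, 0], [0, 0, -0.698]],
  [[0.0091, -0.0478, 0], [0, 0, -0.785]],
  [[0.0077, -0.0532, 0], [0, 0, -0.873]],
])

```text
time_s: 16.18
position: [0.5978, 0.1787, 0.0843]
tcp_rot: [[0.591, 0.003, -0.806], [0.806, 0.001, 0.591], [0.003, -1.0, -0.002]]
force: [0.2, 1.2, 0.5]
opening: 0.007
```

Request:
play_rows([
  [[-0.0018, -0.0052, 0], [0, 0, -0.087]],
  [[-0.0041, -0.0103, 0], [0, 0, -0.175]],
  [[-0.0068, -0.0151, 0], [0, 0, -0.262]],
  [[-0.0099, -0.0197, 0], [0, 0, -0.349]],
  [[-0.0134, -0.024, 0], [0, 0, -0.436]],
  [[-0.0173, -0.028, 0], [0, 0, -0.524]],
  [[-0.0173, -0.028, 0], [0, 0, -0.524]],
])

```text
time_s: 17.05
position: [0.5802, 0.1503, 0.084]
tcp_rot: [[0.914, 0.003, -0.406], [0.406, 0.0, 0.914], [0.002, -1.0, -0.001]]
force: [0.1, 0.1, 0.4]
opening: 0.003
```

Request:
play_rows([
  [[-0.0025, -0.0022, 0], [0, 0, -0.052]],
  [[-0.0051, -0.0043, 0], [0, 0, -0.105]],
  [[-0.0069, -0.0056, 0], [0, 0, -0.14]],
  [[-0.0087, -0.0069, 0], [0, 0, -0.175]],
  [[-0.0087, -0.0069, 0], [0, 0, -0.175]],
])

```text
time_s: 17.68
position: [0.5707, 0.1436, 0.0828]
tcp_rot: [[0.971, 0.0, -0.24], [0.24, -0.0, 0.971], [0.0, -1.0, -0.0]]
force: [0.6, 0.0, 0.5]
opening: 0.007
```

```bash
python3 - <<'E'
from h import *
s=read_state();print(s['position'],s['force'])
snap('side','s7.png')
b=cv2.imread('pics/s7.png')[145:235,218:333]
b=np.clip(255*(b/255.)**.6,0,255).astype(np.uint8)
cv2.imwrite('pics/c7.png',cv2.resize(b,(690,540),interpolation=cv2.INTER_CUBIC))
E
```

```text
[0.57072621 0.14362131 0.08276921] [0.56762082 0.03818166 0.5434779 ]
```

Request:
play_rows([
  [[-0.002, -0.0006, 0], [0, 0, 0]],
  [[-0.004, -0.0012, 0], [0, 0, 0]],
  [[-0.006, -0.0018, 0], [0, 0, 0]],
  [[-0.006, -0.0018, 0], [0, 0, 0]],
])

```text
time_s: 18.23
position: [0.5641, 0.1419, 0.0824]
tcp_rot: [[0.971, -0.001, -0.24], [0.24, -0.0, 0.971], [-0.001, -1.0, 0.0]]
force: [-0.3, 0.1, 0.5]
opening: 0.004
```

Request:
play_rows([
  [[-0.002, -0.0006, 0], [0, 0, 0]],
  [[-0.004, -0.0012, 0], [0, 0, 0]],
  [[-0.005, -0.0015, 0], [0, 0, 0]],
])

```text
time_s: 18.6
position: [0.5594, 0.1405, 0.0825]
tcp_rot: [[0.971, -0.0, -0.24], [0.24, 0.0, 0.971], [-0.0, -1.0, 0.0]]
force: [-0.3, 2.4, 0.4]
opening: 0.005
```

```bash
python3 - <<'E'
from h import *
s=read_state();print(s['position'],s['force'],s['moment'])
c=snap('side','s8.png');P=cloud(c)
b=cv2.imread('pics/s8.png')[145:235,218:333]
b=np.clip(255*(b/255.)**.6,0,255).astype(np.uint8)
cv2.imwrite('pics/c8.png',cv2.resize(b,(690,540),interpolation=cv2.INTER_CUBIC))
E
```

```text
[0.55935757 0.14051527 0.08249513] [-0.30033291  2.39754251  0.39821745] [ 0.1064707  -0.11613125  0.03809557]
```

View pics/c8.png

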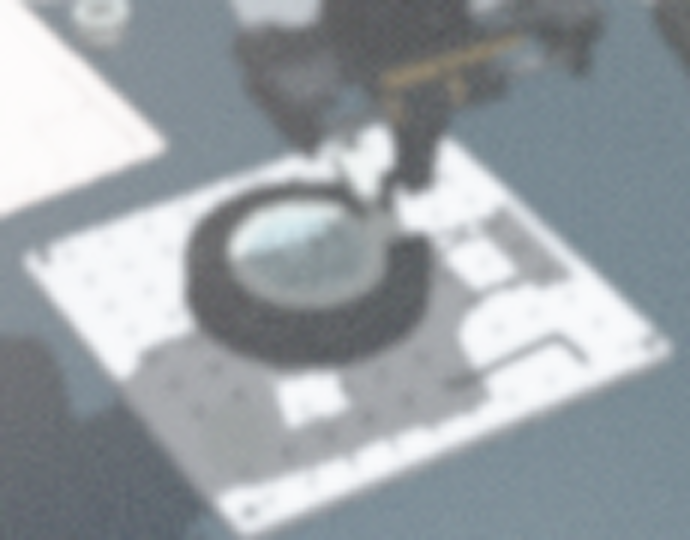

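```bash
python3 - <<'E'
from h import *
np.set_printoptions(legacy='1.25',linewidth=200)
c=load('s8.png');T=np.linalg.inv(c['cam_to_world'])
def prj(p):
    u=cv2.projectPoints(np.array([p],float),cv2.Rodrigues(T[:3,:3])[0],T[:3,3],c['mtx'],c['dist_coeffs'])[0][0,0];return ((u-[218,145])*6).round()
for nm,p in dict(knobclosed_top=(.554,.142,.07),knobfoot=(.554,.142,.046),pivot=(.535,.197,.046),tip=(.5594,.1405,.0575),knobopen=(.5,.201,.07),lug=(.549,.138,.036),mid=(.5445,.17,.046)).items(): print(nm,prj(p))
P=cloud(c);m=(P[...,2]>.044)&(P[...,2]<.08)&(abs(P[...,0]-.57)<.07)&(abs(P[...,1]-.17)<.07)
v,u=np.nonzero(m)
for a,b in zip(u,v): print(((a-218)*6,(b-145)*6),(P[b,a]*1000).round().astype(int),c['frame'][b,a].max())
E
```

```text
knobclosed_top [399. 163.]
knobfoot [398. 197.]
pivot [340. 144.]
tip [409. 181.]
knobopen [280. 115.]
lug [391. 217.]
mid [369. 170.]
(342, 132) [537 202  51] 105
(348, 132) [541 202  50] 105
(354, 132) [543 199  52] 135
(336, 138) [534 205  45] 130
(342, 138) [536 198  50] 120
(348, 138) [539 197  50] 114
(354, 138) [543 198  49] 149
(360, 138) [548 201  46] 194
(342, 144) [535 193  49] 147
(348, 144) [539 195  47] 138
(354, 144) [542 192  48] 163
(348, 150) [538 191  46] 191
(390, 150) [549 144  79] 154
(348, 156) [536 185  46] 225
(360, 156) [543 184  46] 235
(366, 156) [546 182  47] 237
(390, 156) [550 147  72] 152
(342, 162) [532 183  44] 200
(354, 162) [539 181  44] 236
(366, 162) [546 180  44] 238
(390, 162) [549 144  70] 132
(396, 162) [552 141  72] 74
(402, 162) [552 132  79] 58
(432, 162) [569 130  78] 136
(348, 168) [534 176  45] 214
(360, 168) [541 174  45] 237
(378, 168) [542 143  68] 179
(384, 168) [545 140  70] 137
(390, 168) [548 141  69] 90
(396, 168) [550 136  72] 61
(402, 168) [552 132  75] 55
(408, 168) [554 125  80] 53
(420, 168) [562 130  75] 61
(426, 168) [565
[... 1171 characters left out ...]
35  58] 98
(384, 192) [543 133  58] 80
(390, 192) [546 132  59] 112
(402, 192) [552 129  60] 164
(408, 192) [555 126  62] 148
(414, 192) [559 130  58] 156
(420, 192) [563 130  58] 186
(426, 192) [567 133  55] 209
(432, 192) [570 131  55] 226
(366, 198) [537 147  45] 118
(378, 198) [540 133  55] 83
(384, 198) [543 133  55] 77
(390, 198) [546 132  54] 116
(408, 198) [556 128  56] 215
(372, 204) [538 137  48] 99
(378, 204) [541 138  46] 86
(384, 204) [544 134  49] 82
(390, 204) [547 133  49] 121
(378, 210) [540 134  46] 103
(384, 210) [543 132  47] 101
(396, 210) [550 131  46] 179
(372, 216) [535 128  47] 114
(378, 216) [539 129  45] 118
(390, 216) [546 129  44] 128
(378, 222) [538 125  44] 123
```

Depth shows the arm running from (0.537,0.197) to a knob at about (0.544,0.138), with the finger touching it. It's nearly closed, so I'll push on gently until the stop shows as force.

Request:
play_rows([
  [[-0.002, -0.0003, 0], [0, 0, 0]],
  [[-0.004, -0.0006, 0], [0, 0, 0]],
  [[-0.004, -0.0006, 0], [0, 0, 0]],
])

```text
time_s: 19.02
position: [0.5589, 0.1403, 0.0829]
tcp_rot: [[0.971, 0.008, -0.239], [0.239, 0.001, 0.971], [0.008, -1.0, -0.001]]
force: [6.1, 2.4, -4.8]
opening: 0.002
```

The knob is stopped firmly at 6 N with no further travel. I'll back off, lift clear, and check.

Request:
play_rows([
  [[0.01, 0.003, 0], [0, 0, 0]],
  [[0.02, 0.006, 0], [0, 0, 0]],
  [[0.02, 0.006, 0.05], [0, 0, 0]],
  [[0.02, 0.006, 0.1], [0, 0, 0]],
  [[0.0, 0.06, 0.12], [0, 0, 0]],
  [[-0.02, 0.12, 0.14], [0, 0, 0]],
  [[-0.05, 0.17, 0.16], [0, 0, 0]],
  [[-0.08, 0.22, 0.17], [0, 0, 0]],
  [[-0.1, 0.26, 0.17], [0, 0, 0]],
  [[-0.1, 0.26, 0.17], [0, 0, 0]],
])

```text
time_s: 20.27
position: [0.4534, 0.4024, 0.2527]
tcp_rot: [[0.969, -0.001, -0.245], [0.245, -0.0, 0.969], [-0.001, -1.0, 0.0]]
force: [0.1, 0.6, 0.2]
opening: 0.007
```

```bash
python3 - <<'E'
from h import *
np.set_printoptions(legacy='1.25')
print(read_state()['force'])
snap('side','s9.png');snap('top','t9.png')
a=cv2.imread('pics/t9.png')[150:256,208:312];b=cv2.imread('pics/s9.png')[150:230,218:333]
a=cv2.resize(a,(400,408),interpolation=cv2.INTER_CUBIC);b=cv2.resize(b,(400,278),interpolation=cv2.INTER_CUBIC)
im=np.zeros((408,800,3),np.uint8);im[:,:400]=a;im[:278,400:]=b
im=np.clip(255*(im/255.)**.6,0,255).astype(np.uint8);cv2.imwrite('pics/c9.png',im)
n=np.array([.4915,.12])
for f in('t9','s9'):
    P=cloud(load(f+'.png')).reshape(-1,3);r=np.hypot(*(P[:,:2]-n).T)
    Q=P[(r<.036)&(abs(P[:,2]-.04)<.02)]
    s=np.linalg.lstsq(np.c_[Q[:,:2]-n,np.ones(len(Q))],Q[:,2],rcond=None)[0];print(f,'tilt',np.hypot(*s[:2]),'z',s[2])
    K=P[(P[:,2]>.055)&(P[:,2]<.08)&(r<.12)];print('knob',len(K),np.median(K,0) if len(K) else '')
E
```

```text
[0.05304307 0.61730027 0.22542121]
t9 tilt 0.013444319411719289 z 0.035566025412598484
knob 15 [0.54065089 0.14068223 0.06720408]
s9 tilt 0.0016104819866594592 z 0.03399047277334936
knob 16 [0.54314286 0.1334465  0.06508824]
```

View pics/c9.png

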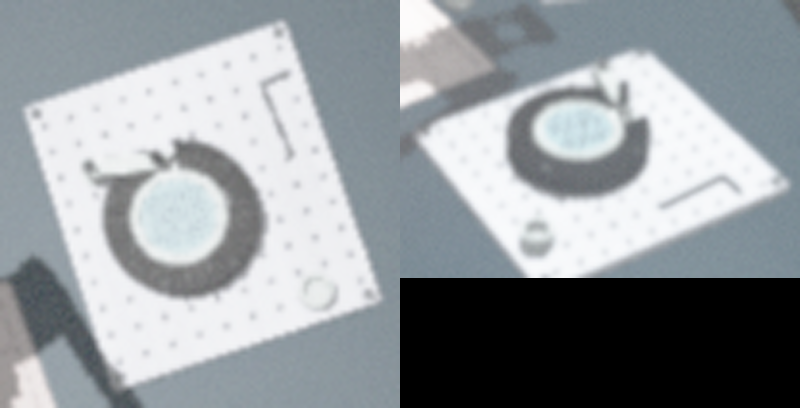

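The final picture shows the cell flat. The latch arm lies across the slot with its knob at (157,160) over the lug, and bush_a and the hex key haven't moved. I'll hand it in.

```bash
python3 -c "
from rig import *
print(hand_in())"
```

```text
the job is handed in; nothing more can be done
None
```

The standard is seated in its nest with the lug in the slot, and the latch is closed over it. I handed in at about 20 s of the 64 s allowed, with the gripper empty and clear of everything.

**Turning the standard:** I pushed the lug counter-clockwise about 150° round the rim with the closed fingertips until it dropped into the slot. Partway round, the force rose to about 18 N because the finger met the lug at an angle. I backed off, re-measured the nest and lug, and finished the push at about 5 N.

**Closing the latch:** I swung the latch shut by its knob. It stopped with 6 N on it and no further travel, then I lifted away.

**Last checks:**
- **Flatness:** the depth images give a tilt of 0.002 rad (side camera) and 0.013 rad (top camera, noisier), down from about 0.11 at the start.
- **Flush:** the top camera puts the cell's top face at 35.6 mm, against the rim at 36 mm. The side camera reads everything about 1.5 mm low but agrees that the two are level.
- **Latch:** the knob sits over the middle of the slot. It ended about 10° past the angle I had first assumed for closed, so I relied on the firm stop and the pictures.
- **Bystanders:** bush_a and the hex key look unmoved. I did not check the other things on the bench at the end; my moves stayed clear of them.

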